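# Snap the cap onto the checked feeder pail and hold it shut

### The job

Close the feeder pail that carries the green tag and leave the red-tagged one open: pick up the orange snap cap, set it over that pail's neck and press it down until it clicks, then keep pressing until its rim sits fully home on the collar. Finish while the gripper is still holding the cap down hard against its springy seal - do not let go or ease off - and leave the other things on the bench where they are.

Things in the scene. Friction and masses are not known exactly. Their poses are not given: they have to be found in the camera images.
- cap_center (a point): Centre, half-way up, of the loose orange snap cap (53 mm tall, 45 g) standing knob up, z up. Skirt: 49 mm across, 27 mm tall, open below, an inner bead at its rim leaves a 30 mm opening, ceiling 23 mm above the rim. On its flat top stands a round grip knob 28 mm across, 26 mm tall. The point is 26.5 mm above the rim, 0.5 mm below the flat shoulder round the knob.
- neck_a (a point): On the neck axis of pail a, at the top face of the collar (54 mm disc, 77 mm above the bench) on which the cap's rim sits when fully home; the cap's centre is then 26.5 mm above this point. The neck is an upright grey stud, 27 mm across, 22 mm tall, with four spring bumps (35 mm across them, 12 mm up) and on top a black sprung seal, 18 mm across, its top 27.5 mm up.
- neck_b (a point): The same point of pail b, whose neck is alike. Capping either: the cap rests on the bumps with its rim about 17 mm above the collar; pushing takes about 15 N, then at about 9 mm it clicks and the force drops; from 4.5 mm the seal pushes back, growing to about 12 N at the collar. Left alone a clicked cap stands about 4 mm off the collar: only steady pressing keeps it home.
- pail_a: Feeder pail a, yellow with a white lid, fixed to the bench; origin at the centre of its underside. 134 mm across, lid top 75 mm above the bench.
- pail_b: Feeder pail b, the same as pail a.
- green_tag: Green tag, a flat plate 20 x 32 x 4 mm fixed on the lid of the pail that is to be closed; origin at the centre of its underside, 47 mm from that pail's neck axis.
- red_tag: Red tag, the same size, fixed in the same place on the other pail's lid: that pail stays open.
- jar_center (a point): Centre of a closed amber honey jar, 62 mm across, 75 mm tall. A bystander.
- hive_tool_center (a point): Middle of a red and steel hive tool lying flat, about 240 mm long along its x axis, 42 mm wide, 22 mm high at its bent end. A bystander.
- spacer_center (a point): Middle of a wooden spacer block lying on the bench, 24 x 100 mm (long along its y axis), 22 mm high with a 10 mm lug on top. A bystander.
- pot_center (a point): Centre of an empty white plastic pot, 90 mm across, 60 mm tall. A bystander.
- brush_center (a point): Middle of a bee brush with a wooden handle, about 260 mm long, lying on the bench. A bystander.
- stock_center (a point): Centre of a wooden board stack, 300 x 90 x 50 mm, lying on the bench at the side. A bystander.
Things that resemble listed ones, but are neither listed nor needed, are in the scene too. There is more than one size of the part that bears cap_center; the job needs the larger. Leave any purple look-alike of the pail_a alone.

How it is judged:
By the outcome, as a careful person would: the job done as asked, in the order asked, and still so for the second after the job is handed in, while the arm keeps its last pose, push and grip.
It also fails if it takes over 51 s, if anything falls off the work surface, if the arm or the gripper's body presses on something with over 40 N, if the wrist force passes 120 N, or if a joint passes its speed limit or range.

### The arm

A 6-joint arm with a two-finger parallel gripper is mounted at the origin on the work surface. World frame = base frame: x ahead of the robot, y to its left, z up, the work surface at z = 0. Lengths are in m, angles in degrees, forces in N, time in s.
With the tool pointing down it reaches from about 0.275 to 0.725 m from the base axis. Payload 15.9 kg.
Tool frame: the origin (TCP) lies on the mounting face of the last link; the fingertips stand 173 mm ahead of it and the grasp point (between the pads) lies 155 mm ahead of it; z points along the fingers, y is the line along which they close (so a half turn about z gives the same grasp; the last joint's range is limited). The gripper opens to 85 mm and grips with 20 to 120 N. Pads are 22 mm wide; open, the fingers measure 114 mm over their backs; the gripper's body (76 mm by 85 mm) begins 54 mm behind the grasp point. The pads swing forward as they close: fully open they stand 13 mm farther back than shut.
Start: joints at [76.891, 12.198, -1.971, 75.831, 0, 90], TCP at [0.113, 0.487, 0.405] pointing down, gripper open.
Joint ranges: [-170.91, 170.91], [-42.67, 98.43], [-65.05, 77.54], [-120.47, 116.71], [-90, 82.35], [-180, 180]. Speed limits (degrees/s): [108.29, 108.29, 136.94, 147.25, 180, 180].

### API

Orientations are given as [roll, pitch, yaw] about the fixed x, y, z axes, in that order (R = Rz(yaw) Ry(pitch) Rx(roll)).
In Python, from bench import state, grab_frame, sign_off gives the robot as it stands. The module is installed in compiled form; this text tells all that it offers.
- The arm moves only by the tool servo_tool, never from a script. Its argument "increments" is one flat list of numbers, 5 for each row, row after row: the shift along the world's x, y, z as a fraction of full scale, then the turn about the world's z as a fraction of full scale, then the closure in counts, from 0 (fully open) to 255 (shut). In form: [dx, dy, dz, spin, gripper, dx, dy, dz, spin, gripper, ...]. A call has 1 to 20 rows; each row shifts and turns the commanded pose from where the row before left it; what a row does not reach is not made up. Full scale, the value 1, is 0.025 m for a shift and 6 degrees for a turn. A row lasts 1/8 s, in which the tool goes at most 62.5 mm and 10.7 degrees, less where a joint would pass 70% of its speed; a pose out of reach is approached as far as the arm can. A call with a number of a shift or a turn outside -1 to 1 is refused whole. A call with a gripper value outside its range is refused whole. The fingers move at their own pace and stop on an object; "force" is the grip in N (left out, the last holds). Time passes only in rows, so rows that do not move let the fingers close. It gives the time, the measured TCP pose, the force, the opening and the grip force at its end, in the units of the state.
- state(): the state, without advancing time (a new reading comes with each control period).
- grab_frame(name): name is "scene" or "top"; returns a dict with "pixels" (480x640x3 uint8, red, green, blue), "mtx" (3x3 intrinsics, pixels), "k1" (the pictures are not rectified: a ray, as slopes to the right and down, at radius r is drawn at 1 + k1 r^2 times it, then the intrinsics apply), "camera_from_world" (4x4, takes a point from world to camera coordinates). Camera axes: x right, y up, looking along -z (the intrinsics and any distortion apply to the point x, -y, -z); pixel columns grow to the right and rows downward; lengths in m; the calibration is good to about 2 mm. A picture is of the moment at which its call begins. There is no depth.
- sign_off(): hands the job in; it is judged then, once.
The state is a dict: "t": time; "qpos": joint angles; "joint_velocities": joint speeds; "tau": joint torques, N m; "tool_pos": TCP position; "tool_rot": TCP orientation; "contact_force": force on the tool from outside, world axes, zero at the start; "moment": the same for the moment, N m; "width": opening from 0.0 (shut) to 1.0 (fully open); "gripper_force": force on a finger pad.
Only numpy, scipy, OpenCV 4.12 (cv2) and the standard library are available. Lean on these libraries where they do the work, as an engineer would, in place of code of your own. Each camera call takes 0.05 s, during which the arm holds its last target. There are 200 camera calls.

## Working session

There is one attempt and no reset: what is moved stays moved. The work goes in short steps, Python scripts to look and compute and a tool call to move; the robot and the scene stay as the last step left them, time stands still between calls to the robot, and variables do not carry over. Pictures are saved under pics/ and viewed, at most 10 in all, crops included, and the job is handed in when it is done.

Besides the shell and the picture viewer there is one more tool, called after "Emit:" by a JSON object that holds its "fn" and its "kwargs". servo_tool: Moves the arm, as the interface text tells. Shift numbers are shares of 0.025 m and turn numbers shares of 6 degrees, none past 1 either way. Its arguments: {"type":"object","properties":{"increments":{"type":"array"},"force":{"type":"number"}},"required":["increments"]}

```bash
mkdir -p pics
cat > h.py <<'E'
import numpy as np, cv2, pickle
from bench import state, grab_frame, sign_off
def grab(n,fn):
    f=grab_frame(n); cv2.imwrite(f'pics/{fn}.png',f['pixels'][:,:,::-1]); pickle.dump(f,open(f'{fn}.pkl','wb')); return f
def load(fn): return pickle.load(open(f'{fn}.pkl','rb'))
def toworld(f,uv,z):
    d=cv2.undistortPoints(np.array([[uv]],float),f['mtx'],np.array([f['k1'],0,0,0,0.]))[0,0]
    T=np.array(f['camera_from_world']); R,t=T[:3,:3],T[:3,3]
    c=-R.T@t; r=R.T@np.array([d[0],-d[1],-1]); return c+r*(z-c[2])/r[2]
def topix(f,p):
    T=np.array(f['camera_from_world']); q=T[:3,:3]@np.array(p)+T[:3,3]
    s=np.array([q[0]/-q[2],-q[1]/-q[2]]); s=s*(1+f['k1']*(s@s)); m=f['mtx']; return np.array([m[0][0]*s[0]+m[0][2],m[1][1]*s[1]+m[1][2]])
E
python3 -c "
from h import *
for n in('scene','top'):
    f=grab(n,n+'0'); T=np.array(f['camera_from_world']); print(n,f['mtx'],f['k1'],-T[:3,:3].T@T[:3,3])
print(state())"
```

```text
scene [[604.11261684   0.         321.24600953]
 [  0.         604.11261684 237.99070506]
 [  0.           0.           1.        ]] -0.1311730318969831 [1.30927661 0.66098961 0.79740773]
top [[489.46827122   0.         322.73873206]
 [  0.         489.46827122 239.04589512]
 [  0.           0.           1.        ]] -0.01367483899109289 [ 0.35745194 -0.05890762  1.29593062]
{'t': 0.1, 'qpos': array([ 7.68901192e+01,  1.22214771e+01, -2.00112350e+00,  7.58308194e+01,
       -1.44913295e-03,  8.99994776e+01]), 'joint_velocities': array([-0.01422735, -0.09792232,  0.09374265,  0.06299909, -0.1541775 ,
        0.07237929]), 'tau': array([-1.96211513e-03, -6.87246680e+01,  4.87802374e+01,  1.22332192e-02,
       -3.41440646e-04,  9.29847943e-06]), 'tool_pos': array([0.11338745, 0.48685732, 0.40429438]), 'tool_rot': array([-1.79946580e+02,  1.44864529e-03,  1.66890643e+02]), 'contact_force': array([ 0.24325941, -0.30074074,  0.13177555]), 'moment': array([-0.01663126,  0.03482561,  0.06515425]), 'gripper_force': 0.0, 'width': 0.9957048902388962}
```

View pics/top0.png

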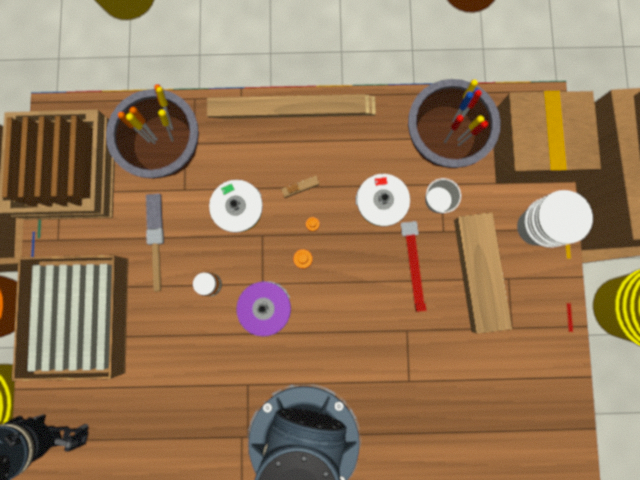

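View pics/scene0.png

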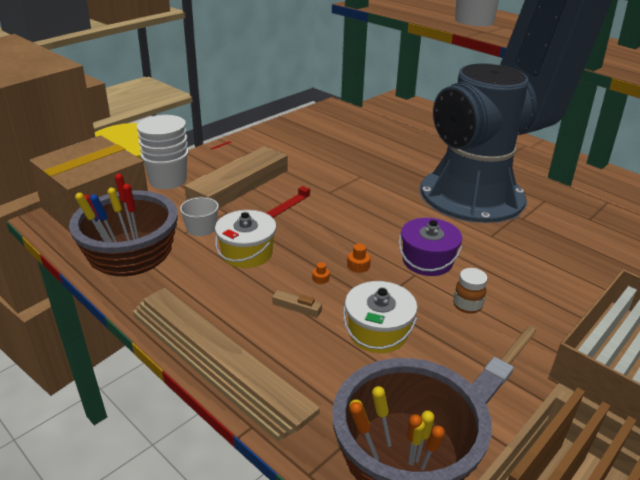

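The top view shows two orange caps, one at (303,259) that looks larger and one at (312,224) that looks smaller. In the scene view they are at (359,258) and (320,272). The green-tagged pail is at top (235,205), the red one at (384,199), and the purple look-alike at (263,309). I choose the cap at (303,259) and the pail at (235,205), and check both in one close crop.

```bash
python3 -c "
from h import *
t,s=load('top0'),load('scene0')
hs=cv2.cvtColor(t['pixels'],cv2.COLOR_RGB2HSV); m=cv2.inRange(hs,(5,200,150),(16,255,255))
n,l,st,c=cv2.connectedComponentsWithStats(m)
for i in range(1,n):
    if st[i,4]>30: print('orange top',c[i],st[i],toworld(t,c[i],.035))
hs2=cv2.cvtColor(s['pixels'],cv2.COLOR_RGB2HSV); m2=cv2.inRange(hs2,(5,200,100),(16,255,255))
n,l,st,c=cv2.connectedComponentsWithStats(m2)
for i in range(1,n):
    if st[i,4]>60: print('orange scene',c[i],st[i],toworld(s,c[i],.025))
for uv in((235,205),(384,199)): print(uv,toworld(t,uv,.09))
a=cv2.resize(t['pixels'][170:280,200:330],None,fx=4,fy=4,interpolation=2)
b=cv2.resize(s['pixels'][225:335,300:430],None,fx=4,fy=4,interpolation=2)
im=np.hstack([a,b]); im=cv2.resize(im,(800,int(im.shape[0]*800/im.shape[1])))
cv2.imwrite('pics/crop1.png',im[:,:,::-1])
"
```

```text
orange top [132.5483871  109.41935484] [130 107   6   6  31] [0.87791502 0.44461242 0.035     ]
orange top [312.3030303  224.36363636] [306 218  13  13  99] [ 0.55349559 -0.03361185  0.035     ]
orange top [302.12087912 257.36263736] [294 249  18  20  91] [ 0.46785345 -0.00559512  0.035     ]
orange top [303.71111111 260.68888889] [297 255  12  10  45] [ 0.45914677 -0.00955187  0.035     ]
orange top [  0.81818182 303.95454545] [  0 291   3  27  66] [0.36486753 0.77191532 0.035     ]
orange scene [358.82115869 257.79093199] [348 244  22  28 397] [ 0.47070664 -0.00305424  0.025     ]
orange scene [320.38709677 272.61751152] [313 263  16  21 217] [ 0.56864012 -0.02533489  0.025     ]
orange scene [356.07936508 407.74603175] [350 402  13  12 126] [0.78893184 0.26579825 0.025     ]
orange scene [415.2265625 419.9296875] [409 414  13  14 128] [0.74169914 0.35054412 0.025     ]
orange scene [437.85606061 431.28787879] [432 425  13  13 132] [0.73508116 0.39027908 0.025     ]
(235, 205) [0.59845445 0.15805184 0.09      ]
(384, 199) [ 0.60520637 -0.21579034  0.09      ]
```

View pics/crop1.png

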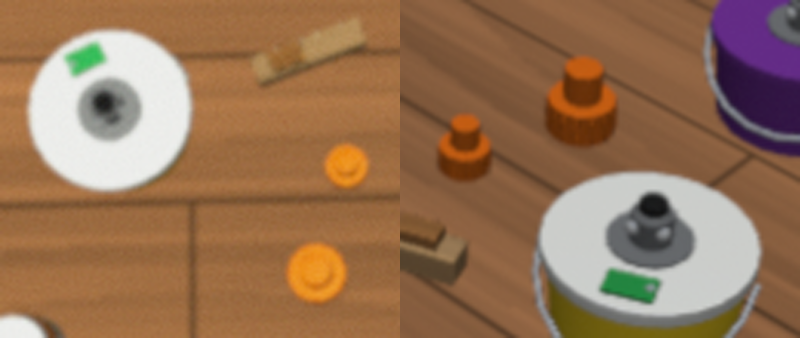

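The crop confirms it: the cap at (303,259) is the larger of the two, and the pail at (235,205) carries the green tag. Next I fit their positions precisely with both cameras.

```bash
cat >> h.py <<'E'
from scipy.optimize import least_squares
A=np.linspace(0,2*np.pi,48,endpoint=False)
def ring(x,y,z,r): return np.c_[x+r*np.cos(A),y+r*np.sin(A),np.full(48,z)]
def sil(f,cyls,S=8):   # cyls: list of (x,y,z0,z1,r); centroid of union silhouette
    m=np.zeros((480,640),np.float32); polys=[]
    for x,y,z0,z1,r in cyls:
        P=np.array([topix(f,p) for p in np.r_[ring(x,y,z0,r),ring(x,y,z1,r)]])
        polys.append(cv2.convexHull(P.astype(np.float32))[:,0])
    al=np.vstack(polys); o=np.floor(al.min(0))-1; w=np.ceil(al.max(0)-o).astype(int)+2
    m=np.zeros((w[1]*S,w[0]*S),np.uint8)
    for p in polys: cv2.fillPoly(m,[np.round((p-o+.5)*S-.5).astype(int)],1)
    M=cv2.moments(m,True); return np.array([M['m10'],M['m01']])/M['m00']/S+o-.5+.5/S, M['m00']/S/S
def blob(f,lo,hi,uv,close=5,hull=False,rad=40):
    hs=cv2.cvtColor(f['pixels'],cv2.COLOR_RGB2HSV); m=cv2.inRange(hs,lo,hi)
    k=np.zeros_like(m); cv2.circle(k,tuple(int(v) for v in uv),rad,255,-1); m&=k
    if close: m=cv2.morphologyEx(m,cv2.MORPH_CLOSE,np.ones((close,close),np.uint8))
    n,l,st,c=cv2.connectedComponentsWithStats(m); i=1+np.argmax(st[1:,4]); m=(l==i).astype(np.uint8)
    if hull:
        h=cv2.convexHull(cv2.findNonZero(m)); m=cv2.fillPoly(m*0,[h],1)
    M=cv2.moments(m,True); return np.array([M['m10'],M['m01']])/M['m00'],M['m00']
def fit(f,c,model,x0):
    for _ in range(4):
        u=sil(f,model(*x0))[0]; z=model(*x0)[0][3]
        x0=np.array(x0)+(toworld(f,c,z)-toworld(f,u,z))[:2]
    return x0
cap=lambda b:(lambda x,y:[(x,y,b,b+.027,.0245),(x,y,b+.027,b+.053,.014)])
E
python3 -c "
from h import *
t,s=load('top0'),load('scene0')
for f,uv,n in((t,(303,259),'top'),(s,(359,258),'scene')):
    c,a=blob(f,(3,150,60),(20,255,255),uv,3,False,25); x=fit(f,c,cap(0),(.465,-.006)); print(n,'cap',c,a,sil(f,cap(0)(*x))[1],x)
lid=lambda x,y:[(x,y,.0749,.075,.067)]
seal=lambda x,y:[(x,y,.0995,.1045,.009)]
for uv,x0 in(((235,205),(.598,.158)),):
    c,a=blob(t,(0,0,175),(180,60,255),uv,0,True); x=fit(t,c,lid,x0); print('lid top',c,a,sil(t,lid(*x))[1],x)
    c,a=blob(t,(0,0,0),(180,255,60),uv,0,False,12); x=fit(t,c,seal,x0); print('seal top',c,a,sil(t,seal(*x))[1],x)
    p=topix(s,(*x0,.1));print(p)
    c,a=blob(s,(0,0,0),(180,255,50),p,0,False,14); x=fit(s,c,seal,x0); print('seal scene',c,a,sil(s,seal(*x))[1],x)
print(s['pixels'][284:302,372:392].max(2)); print(t['pixels'][196:214,226:246].max(2))
"
```

```text
top cap [302.97051216 259.0744956 ] 1933.0 293.84375 [ 0.46494501 -0.00699335]
scene cap [358.58632479 258.71111111] 585.0 542.265625 [ 0.46778822 -0.00585985]
lid top [235.19539711 205.34205776] 2216.0 2152.96875 [0.60101937 0.16029609]
seal top [233.29166667 203.        ] 24.0 45.578125 [0.6012135  0.16011161]
[382.34502987 290.13863796]
seal scene [381.95918367 291.95918367] 49.0 70.984375 [0.60463285 0.16221644]
[[205 205 205 205 206 205 205 205 205 205 205 205 205 205 205 205 205 205
  204 203]
 [205 205 205 205 205 205 205 205 205 205 206 205 205 205 205 205 205 205
  206 205]
 [205 205 205 205 205 205 205 203 201 199 199 200 202 203 205 205 205 205
  205 205]
 [205 205 205 206 205 204 200 184 156 146 145 151 166 186 201 205 205 205
  205 205]
 [205 206 205 205 204 194 164 124  85  68  67  76 100 135 176 200 205 205
  205 205]
 [205 205 205 205 201 175 110  56  36  30  30  33  42  72 125 177 203 205
  205 205]
 [205 205 205 202 187 143  67  31  28  27  27  28  28  36  76 150 198 205
  205 205]
 [205 205 202 185 145  97  39  25  28  28  28  27  27  29  51 122 180 202
  205 205]

[... 1681 characters left out ...]
 151 149
  150 173]
 [158 149 146 132 112  89  69  64  64  67  83  99 117 139 145 150 149 150
  152 175]
 [161 150 149 138 126 107  96  91  90  89  93  90 107 127 145 147 152 155
  159 182]
 [170 152 149 144 136 131 122 116 101  90  86  81  96 125 142 151 153 152
  163 194]
 [178 153 149 148 147 145 141 132 108  94  84  97 115 138 147 148 146 157
  179 214]
 [191 163 154 152 150 151 145 136 128 116 115 126 135 148 151 150 155 169
  196 227]
 [215 179 159 150 148 148 142 139 139 143 143 144 151 147 151 157 162 188
  220 233]
 [226 202 176 161 150 150 149 147 147 153 151 152 150 153 155 161 184 213
  230 235]
 [232 225 209 182 167 160 153 149 155 152 149 149 152 158 170 188 213 229
  234 237]]
```

Emit:
{"fn": "servo_tool", "kwargs": {"increments": [0.705,-0.987,-0.208,0,0,0.705,-0.987,-0.208,0,0,0.705,-0.987,-0.208,0,0,0.705,-0.987,-0.208,0,0,0.705,-0.987,-0.208,0,0,0.705,-0.987,-0.208,0,0,0.705,-0.987,-0.208,0,0,0.705,-0.987,-0.208,0,0,0.705,-0.987,-0.208,0,0,0.705,-0.987,-0.208,0,0,0.705,-0.987,-0.208,0,0,0.705,-0.987,-0.208,0,0,0.705,-0.987,-0.208,0,0,0.705,-0.987,-0.208,0,0,0.705,-0.987,-0.208,0,0,0.705,-0.987,-0.208,0,0,0.705,-0.987,-0.208,0,0,0.705,-0.987,-0.208,0,0,0.705,-0.987,-0.208,0,0,0.705,-0.987,-0.208,0,0], "force": 90}}

```text
t: 2.6
tool_pos: [0.4663, -0.0075, 0.3003]
tool_rot: [-180.0, -0.0, 166.9]
contact_force: [0.6, 0.5, -0.1]
width: 0.998
gripper_force: 0.0
```

Emit:
{"fn": "servo_tool", "kwargs": {"increments": [0,0,0,0,0,0,0,-0.5,0,0,0,0,-0.5,0,0,0,0,-0.5,0,0,0,0,-0.5,0,0,0,0,0,0,0]}}

```text
t: 3.35
tool_pos: [0.4654, -0.0064, 0.2497]
tool_rot: [-180.0, -0.1, 166.9]
contact_force: [0.4, 0.0, -0.5]
width: 1.002
gripper_force: 0.0
```

```bash
python3 -c "
from h import *
s=grab('scene','scene1'); print(state()['tool_pos'],state()['tool_rot'])
im=cv2.resize(s['pixels'][170:300,280:440],(800,600),interpolation=2); cv2.imwrite('pics/crop2.png',im[:,:,::-1])
"
```

```text
[ 0.4657235  -0.00646158  0.25035871] [-1.79989170e+02 -4.39622261e-02  1.66897135e+02]
```

View pics/crop2.png

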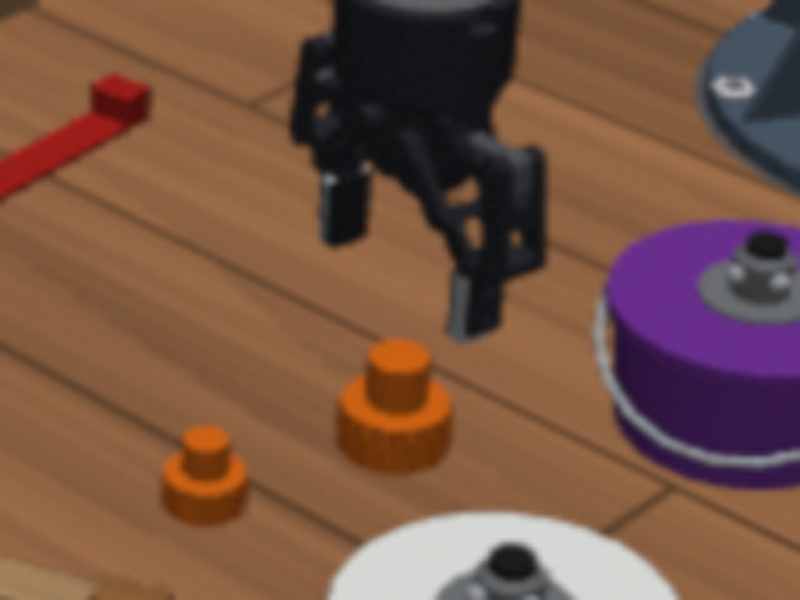

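The crop shows the open fingers straddling the large cap, whose knob is at about (400,370). The small cap at (205,475) is clear of them. I descend and close.

Emit:
{"fn": "servo_tool", "kwargs": {"increments": [0,0,-0.6,0,0,0,0,-0.6,0,0,0,0,-0.6,0,0,0,0,0,0,100,0,0,0,0,255,0,0,0,0,255,0,0,0,0,255,0,0,0,0,255,0,0,0,0,255,0,0,0,0,255,0,0,0,0,255], "force": 90}}

```text
t: 4.78
tool_pos: [0.4662, -0.0065, 0.2067]
tool_rot: [180.0, 0.1, 166.9]
contact_force: [-3.6, -0.2, 12.1]
width: 0.297
gripper_force: 87.7
```

Emit:
{"fn": "servo_tool", "kwargs": {"increments": [0,0,0.4,0,255,0,0,1,0,255,0,0,1,0,255,0,0,1,0,255,0,0,1,0,255,0,0,0.8,0,255,0.6825,0.8375,0,0,255,0.6825,0.8375,0,0,255,0.6825,0.8375,0,0,255,0.6825,0.8375,0,0,255,0.6825,0.8375,0,0,255,0.6825,0.8375,0,0,255,0.6825,0.8375,0,0,255,0.6825,0.8375,0,0,255,0,0,0,0,255,0,0,0,0,255], "force": 90}}

```text
t: 6.78
tool_pos: [0.6021, 0.1606, 0.336]
tool_rot: [-180.0, -0.0, 166.9]
contact_force: [0.0, 0.3, -0.1]
width: 0.288
gripper_force: 88.5
```

```bash
python3 -c "
from h import *
s=grab('scene','scene2'); t=grab('top','top2'); S=state(); print(S['t'],S['tool_pos'],S['tool_rot'],S['contact_force'],S['width'])
a=cv2.resize(s['pixels'][210:350,310:450],(560,560),interpolation=2);b=cv2.resize(t['pixels'][165:245,200:270],(240,274),interpolation=2)
im=np.zeros((560,800,3),np.uint8); im[:,:560]=a; im[:274,560:]=b
cv2.imwrite('pics/crop3.png',im[:,:,::-1])
"
```

```text
6.875 [0.60204005 0.160357   0.33608694] [-1.79997856e+02  6.25007539e-03  1.66860989e+02] [-0.42004686 -0.10168828  0.33959417] 0.2916480401925659
```

View pics/crop3.png

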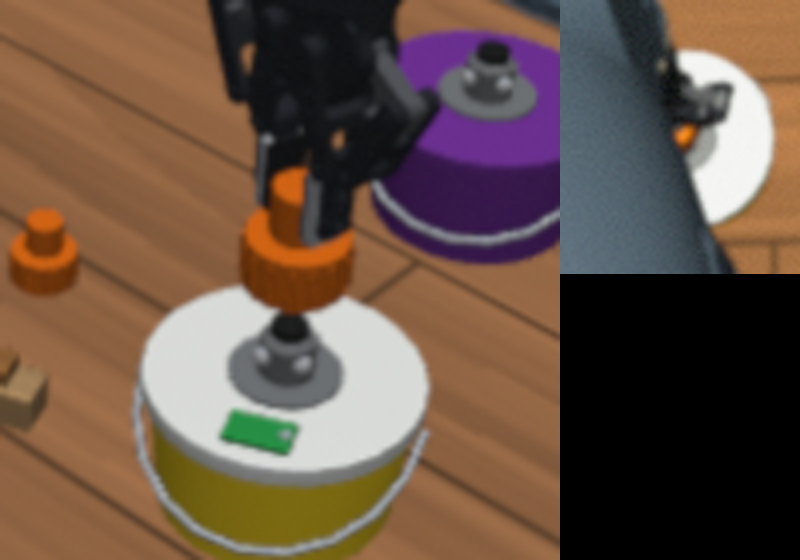

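```bash
cat >> h.py <<'E'
from scipy.ndimage import map_coordinates, gaussian_filter
from scipy.optimize import minimize
def edgefit(f,arcs,x0,ch,sg=.8):
    # arcs: list of (z,r,a0,a1,sign) angles about the direction from axis to camera; sign: outside brighter (+) or darker (-)
    T=np.array(f['camera_from_world']); C=-T[:3,:3].T@T[:3,3]
    g=gaussian_filter(ch(f['pixels'].astype(float)),sg)
    def cost(x):
        tot=0
        for z,r,a0,a1,s in arcs:
            th=np.radians(np.linspace(a0,a1,25))+np.arctan2(C[1]-x[1],C[0]-x[0])
            P=lambda rr:np.array([topix(f,(x[0]+rr*np.cos(a),x[1]+rr*np.sin(a),z)) for a in th])
            p=P(r); n=P(r+.002)-p; n/=np.linalg.norm(n,axis=1)[:,None]
            v=[map_coordinates(g,[q[:,1],q[:,0]],order=3) for q in(p+n*.7,p-n*.7)]
            tot-=s*(v[0]-v[1]).mean()
        return tot
    best=min(((cost((x0[0]+i,x0[1]+j)),x0[0]+i,x0[1]+j) for i in np.arange(-.008,.0081,.002) for j in np.arange(-.008,.0081,.002)))
    r=minimize(cost,best[1:],method='Nelder-Mead',options=dict(initial_simplex=np.array([best[1:]]*3)+[[0,0],[.001,0],[0,.001]],xatol=1e-5)); return r.x,-r.fun
sat=lambda p:p[...,0]-p[...,2]
val=lambda p:p.mean(2)
E
python3 -c "
from h import *
s0,t0,s2=load('scene0'),load('top0'),load('scene2')
rim=lambda b:[(b,.0245,-85,85,-1)]
print('cap bench',edgefit(s0,rim(0),(.467,-.006),sat), 'shoulder',edgefit(s0,[(0.027,.0245,95,265,-1),(0,.0245,-85,85,-1)],(.467,-.006),sat))
for b in(.127,.129,.131): print('cap air',b,edgefit(s2,rim(b),(.603,.16),sat))
print('top cap',edgefit(t0,[(.027,.0245,100,260,-1),(0,.0245,-80,80,-1)],(.466,-.006),sat))
for n,f in(('scene',s0),('top',t0),('scene2',s2)):
    print(n,'collar',edgefit(f,[(.075,.027,-80,80,1)]+([] if n=='scene2' else [(.077,.027,110,150,1),(.077,.027,210,250,1)]),(.602,.161),val))
    print(n,'lid',edgefit(f,[(.075,.067,100,260,-1)] if n=='top' else [(.075,.067,100,260,-1)],(.602,.161),val))
    print(n,'seal',edgefit(f,[(.1045,.009,100,260,1)],(.602,.161),val))
"
```

```text
cap bench (array([ 0.46527932, -0.00841962]), np.float64(10.089654901538609)) shoulder (array([ 0.4670304 , -0.00651938]), np.float64(22.241968157166625))
cap air 0.127 (array([0.59917952, 0.15794805]), np.float64(32.373819629083215))
cap air 0.129 (array([0.60123489, 0.15938479]), np.float64(32.258190515595125))
cap air 0.131 (array([0.60327682, 0.16082796]), np.float64(32.14046432840898))
top cap (array([ 0.46688765, -0.00566417]), np.float64(99.34448439875604))
scene collar (array([0.60312075, 0.16110364]), np.float64(140.17566515094376))
scene lid (array([0.60425784, 0.16173754]), np.float64(49.87997555469793))
scene seal (array([0.60433129, 0.16204351]), np.float64(76.41861662464538))
top collar (array([0.60061217, 0.15996254]), np.float64(111.17875799800564))
top lid (array([0.60113407, 0.16037098]), np.float64(53.003580149381854))
top seal (array([0.60084423, 0.15948632]), np.float64(42.84441561412424))
scene2 collar (array([0.60266112, 0.16086181]), np.float64(52.49129930471921))
scene2 lid (array([0.60458259, 0.16200643]), np.float64(39.47258198280495))
scene2 seal (array([0.60567466, 0.16296565]), np.float64(55.385707967171086))
```

Emit:
{"fn": "servo_tool", "kwargs": {"increments": [0,0,-0.2,0,255,0,0,-0.2,0,255,0,0,-0.2,0,255,0,0,-0.2,0,255,0,0,-0.1,0,255,0,0,-0.1,0,255,0,0,-0.1,0,255,0,0,-0.1,0,255,0,0,-0.08,0,255,0,0,0,0,255], "force": 110}}

```text
t: 8.12
tool_pos: [0.6024, 0.1609, 0.3036]
tool_rot: [-180.0, -0.0, 166.9]
contact_force: [1.3, -0.0, -0.8]
width: 0.289
gripper_force: 108.1
```

```bash
python3 -c "
from h import *
s=grab('scene','scene3'); S=state(); print(S['t'],S['tool_pos'],S['contact_force'],S['moment'],S['width'],S['gripper_force'])
im=cv2.resize(s['pixels'][230:330,330:430],(600,600),interpolation=2)
cv2.imwrite('pics/crop4.png',im[:,:,::-1])
"
```

```text
8.175 [0.60236594 0.16095972 0.30367022] [ 0.7483584  -0.06110108 -0.83750052] [ 0.02447457 -0.02956059 -0.01267645] 0.2855543514579336 108.1171202659607
```

View pics/crop4.png

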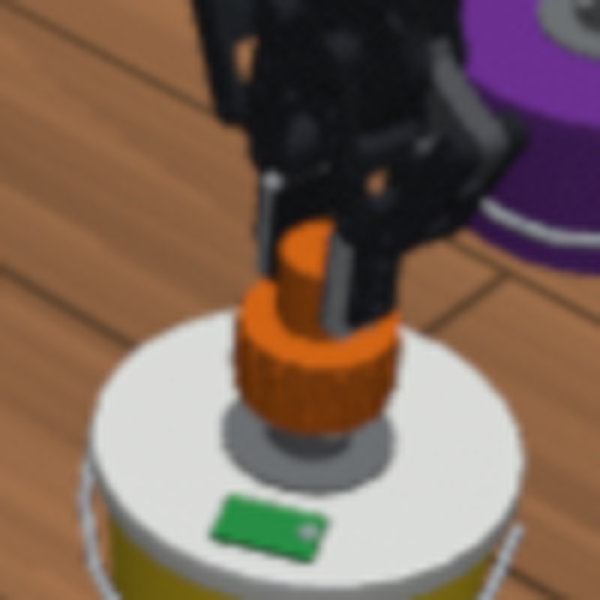

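The crop shows the skirt, centred at about (317,350), seated over the stud with the collar visible evenly around it and no contact force. The rim is already below the top of the stud, so the cap is engaged. I start pressing.

Emit:
{"fn": "servo_tool", "kwargs": {"increments": [0,0,-0.06,0,255,0,0,-0.06,0,255,0,0,-0.06,0,255,0,0,0,0,255], "force": 120}}

```text
t: 8.68
tool_pos: [0.6023, 0.1609, 0.2991]
tool_rot: [-180.0, -0.0, 166.9]
contact_force: [-1.2, -1.5, 1.3]
width: 0.285
gripper_force: 119.0
```

Emit:
{"fn": "servo_tool", "kwargs": {"increments": [0,0,-0.06,0,255,0,0,-0.06,0,255,0,0,0,0,255]}}

```text
t: 9.05
tool_pos: [0.6026, 0.1609, 0.2971]
tool_rot: [180.0, 0.1, 166.9]
contact_force: [-1.4, -0.4, 8.8]
width: 0.282
gripper_force: 120.4
```

Emit:
{"fn": "servo_tool", "kwargs": {"increments": [0,0,-0.06,0,255,0,0,-0.06,0,255,0,0,0,0,255]}}

```text
t: 9.43
tool_pos: [0.6023, 0.1609, 0.2933]
tool_rot: [-180.0, -0.0, 166.9]
contact_force: [-1.7, -1.2, 0.8]
width: 0.282
gripper_force: 119.2
```

The force peaked and then dropped, so the cap has clicked. I keep pressing towards the collar.

Emit:
{"fn": "servo_tool", "kwargs": {"increments": [0,0,-0.08,0,255,0,0,-0.08,0,255,0,0,0,0,255]}}

```text
t: 9.8
tool_pos: [0.6021, 0.1609, 0.2883]
tool_rot: [-180.0, -0.1, 166.9]
contact_force: [-1.6, -0.4, -9.3]
width: 0.281
gripper_force: 118.3
```

Emit:
{"fn": "servo_tool", "kwargs": {"increments": [0,0,-0.06,0,255,0,0,-0.06,0,255,0,0,0,0,255]}}

```text
t: 10.18
tool_pos: [0.6026, 0.1611, 0.2867]
tool_rot: [180.0, 0.1, 166.9]
contact_force: [-1.3, 0.5, 4.2]
width: 0.28
gripper_force: 118.8
```

Emit:
{"fn": "servo_tool", "kwargs": {"increments": [0,0,-0.04,0,255,0,0,-0.04,0,255,0,0,0,0,255]}}

```text
t: 10.55
tool_pos: [0.6026, 0.1611, 0.2849]
tool_rot: [180.0, 0.1, 166.9]
contact_force: [-2.7, 0.0, 8.2]
width: 0.282
gripper_force: 119.1
```

Emit:
{"fn": "servo_tool", "kwargs": {"increments": [0,0,-0.04,0,255,0,0,-0.04,0,255,0,0,0,0,255]}}

```text
t: 10.92
tool_pos: [0.6026, 0.1611, 0.2839]
tool_rot: [179.9, 0.1, 166.9]
contact_force: [-7.6, -1.3, 19.9]
width: 0.281
gripper_force: 121.6
```

Emit:
{"fn": "servo_tool", "kwargs": {"increments": [0,0,-0.04,0,255,0,0,0,0,255,0,0,0,0,255]}}

```text
t: 11.3
tool_pos: [0.6025, 0.1611, 0.2838]
tool_rot: [179.9, 0.1, 166.9]
contact_force: [-12.5, -2.1, 32.0]
width: 0.28
gripper_force: 122.9
```

Emit:
{"fn": "servo_tool", "kwargs": {"increments": [-0.02,0,-0.02,0,255,0,0,0,0,255,0,0,0,0,255]}}

```text
t: 11.68
tool_pos: [0.6022, 0.1611, 0.2837]
tool_rot: [179.9, 0.2, 166.9]
contact_force: [-11.3, -2.3, 35.7]
width: 0.284
gripper_force: 123.2
```

```bash
python3 -c "
from h import *
s=grab('scene','scene4'); S=state(); print(S['t'],S['tool_pos'],S['tool_rot'],S['contact_force'],S['moment'],S['width'],S['gripper_force'])
print('rim fit at .077',edgefit(s,[(.077,.0245,-85,85,-1)],(.603,.161),sat))
im=cv2.resize(s['pixels'][230:330,330:430],(600,600),interpolation=2)
cv2.imwrite('pics/crop5.png',im[:,:,::-1])
"
```

```text
11.725 [0.60226038 0.16105516 0.28374621] [179.89623472   0.2115724  166.89244936] [-10.95050202  -3.33908179  35.16541666] [-0.89170466  2.42153059 -0.05513564] 0.2816662780833849 123.16155195236206
rim fit at .077 (array([0.60238877, 0.16025453]), np.float64(44.087926694353676))
```

View pics/crop5.png

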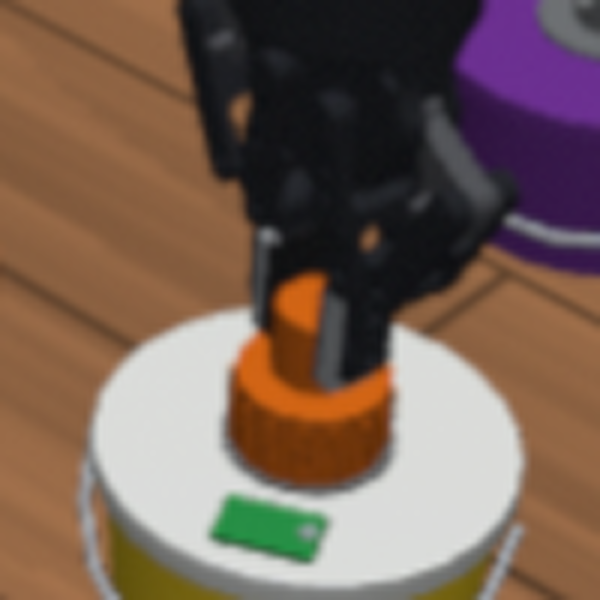

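The crop shows the cap at (312,420) level on the collar, with only a thin even collar edge visible below the rim. The push is about 35 N, well above the seal's 12 N. I hold briefly to confirm it is steady, then hand in.

Emit:
{"fn": "servo_tool", "kwargs": {"increments": [0,0,-0.01,0,255,0,0,0,0,255,0,0,0,0,255,0,0,0,0,255,0,0,0,0,255,0,0,0,0,255]}}

```text
t: 12.48
tool_pos: [0.6022, 0.1611, 0.2837]
tool_rot: [179.9, 0.2, 166.9]
contact_force: [-13.0, -3.6, 38.5]
width: 0.286
gripper_force: 123.5
```

```bash
python3 -c "
from h import *
S=state(); print(S['tool_pos'],S['contact_force'])
if 25<S['contact_force'][2]<60: print(sign_off())"
```

```text
[0.60224411 0.16106828 0.28374   ] [-13.02386326  -3.59245254  38.54503684]
the job is handed in; nothing more can be done
None
```

The larger orange cap is clicked onto the green-tagged pail, seated on the collar and still held down at about 38 N; I handed the job in at about 12.5 s and nothing else was moved.

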